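Close up the snack box: clear the spoon, set the vent slider, fold the handle home

ROBOT

A 6-joint arm with a two-finger parallel gripper is mounted at the origin on the work surface. World frame = base frame: x ahead of the robot, y to its left, z up, the work surface at z = 0. Lengths are in m, angles in degrees, forces in N, time in s.
With the tool pointing down it reaches from about 0.225 to 0.725 m from the base axis. Payload 3.1 kg.
Tool frame: the origin (TCP) lies at the centre of the arm's flange, where the gripper is bolted on; the fingertips stand 173 mm ahead of it and the grasp point (between the pads) lies 155 mm ahead of it; z points along the fingers, y is the line along which they close (so a half turn about z gives the same grasp; the last joint's range is limited). The gripper opens to 85 mm and grips with 20 to 120 N. Pads are 22 mm wide; open, the fingers measure 114 mm over their backs; the gripper's body (76 mm by 85 mm) begins 54 mm behind the grasp point. The pads swing forward as they close: fully open they stand 13 mm farther back than shut.
Start: joints at [64.698, 2.75, 5.684, 92.934, 0, 82.678], TCP at [0.162, 0.499, 0.405] pointing down, gripper open.
Joint ranges: [-166.93, 166.93], [-56.73, 111.36], [-69.38, 81.34], [-121.58, 131.49], [-85.45, 84.26], [-180, 180]. Speed limits (degrees/s): [159.86, 159.86, 180, 180, 180, 180].

INTERFACE

Orientations are given as [roll, pitch, yaw] about the fixed x, y, z axes, in that order (R = Rz(yaw) Ry(pitch) Rx(roll)).
In Python, from station import env gives the robot as it stands.
- The arm moves only by the tool carry_out, never from a script. Its argument "plan" is a list of rows, each a list of 2 entries, a list of its own where there are three numbers: the shift along the tool's x, y, z normalised to -1 to 1, where 1 is 0.04 m, then the turn about the tool's z normalised to -1 to 1, where 1 is 0.08 rad. A call has 1 to 12 rows; each row shifts and turns the commanded pose from where the row before left it, along the tool's axes as they then stand; what a row does not reach is not made up. A row lasts 1/12 s, in which the tool goes at most 41.7 mm and 7.16 degrees, less where a joint would pass 70% of its speed; a pose out of reach is approached as far as the arm can. A call with a number of a shift or a turn outside -1 to 1 is refused whole. A call with a gripper value outside its range is refused whole. "claw" is the opening, from 0 (shut) to 1 (fully open), set as the call begins (left out, the last holds). The fingers move at their own pace and stop on an object; the grip force is fixed at half the most. Time passes only in rows, so rows that do not move let the fingers close. It gives the time, the measured TCP pose, the force, the opening and the grip force at its end, in the units of the state.
- env.get_state(): the state, without advancing time (a new reading comes with each control period).
- env.grab_frame(name): name is "scene" or "top"; returns (picture, depth): 480x640x3 uint8, red, green, blue; 480x640 float32, m along the optical axis (not along the pixel's ray), 0 where there is no reading.
- env.camera_info(name): a dict with "mtx" (3x3 intrinsics, pixels), "world_from_camera" (4x4, takes a point from camera to world coordinates). Camera axes: x right, y up, looking along -z (the intrinsics and any distortion apply to the point x, -y, -z); pixel columns grow to the right and rows downward; lengths in m; the calibration is good to about 2 mm. A picture is of the moment at which its call begins. camera_info takes no time and is no camera call.
- env.hand_in(): hands the job in; it is judged then, once.
Trained networks look in the newest picture that a camera, given by its name, has taken for a name from the list of things; names that differ only in an ending like _2 or _b are one class to them, and where a whole thing is asked for, a point or a joint stands for the part that bears it (a point fixed in the world has none). Each returns a list of dicts, best first, with "conf" (0 to 1); they miss things now and then, are a little off and sometimes report something else, mostly with a low value. They report only what shows in the picture. A call takes as long as a camera call. They do not tell look-alikes from the thing itself.
- env.regions_of(target, camera): "pixels" (480x640 bool, what is visible of it) and "xy" ([column, row] in pixels, amid what is visible of it).
- env.spot_point(target, camera): "xy" ([column, row] in pixels: a listed point, or the origin of a listed thing).
The state is a dict: "time_s": time; "q": joint angles; "joint_velocities": joint speeds; "tau": joint torques, N m; "ee_pos": TCP position; "tool_rot": TCP orientation; "wrist_force": force on the tool from outside, world axes, zero at the start; "wrist_torque": the same for the moment, N m; "grip_width": finger opening in m; "grasp_force": force on a finger pad.
Only numpy, scipy, OpenCV 4.12 (cv2) and the standard library are available. Lean on these libraries where they do the work, as an engineer would, in place of code of your own. Each camera call takes 0.05 s, during which the arm holds its last target. There are 200 camera calls.

TASK

Get the purple snack box ready to carry: first take the steel spoon off its lid and lay it flat inside the open aluminium container. Then slide the black vent grip along its track until its white pointer stands within the orange band, and after that swing the carry handle over and down until it rests fully in its catch. Leave the other things on the slab, and the container itself, where they stand.

Things in the scene. Friction and masses are not known exactly. Their poses are not given: they have to be found in the camera images.
- snack_box: Purple snack box with a lilac lid, 144 mm (x) by 234 mm (y), fixed to the slab. Origin: middle of its underside; x across, y along its length, z up. Flat lid top at z = 62 mm. Two small purple hinge ears at x = 55 mm, y = +-111 mm rise 22 mm above the lid. The catch is two dark U-shaped cradles 18 mm long at x = -50 mm, y = +-88 mm, 16 mm high.
- vent_pointer (a point): Tip of the white pointer of the black vent grip. The grip slides along the box's y axis; its centre line is at x = 0 of the box. Grip foot 60 mm (x) by 24 mm (y) by 9 mm high; on it an upright ridge 60 mm by 12 mm, top 31 mm above the lid. The pointer tip is at x = 39 mm of the box, in line (in y) with the middle of the grip.
- vent (a joint): Position of the vent grip along the track in m, 0 to 0.13, growing towards the box's +y; at 0 the grip's middle is at y = -65 mm of the box. It stays where it is left (about 1.5 N of friction).
- mark_middle (a point): Middle of the orange band, 12 mm wide (along the box's y) and 18 mm long, flat on the lid's white scale strip at x = 49 mm of the box. Its y in the box is where the pointer has to stand (anywhere within the band's width). Frame parallel to the box.
- carry_handle (a joint): Angle of the U-shaped carry handle in rad: 0 lying in the catch, pi/2 upright, up to 2.4 leaning back over the box's +x side. It swings about the box's y axis and stays where it is left (stiff hinge, about 1.3 N at the bar).
- handle_hinge (a point): Middle of the handle's hinge axis, at x = 55 mm, y = 0, z = 73 mm of the box.
- handle_bar (a point): Middle of the handle's steel cross bar, 105 mm from the hinge axis. The bar runs along the box's y, 242 mm long, 12 mm thick (the purple sleeve over its middle 110 mm is 15 mm thick), with a side arm 12 mm thick at each end. Shut, it lies at x = -50 mm, z = 73 mm of the box, 11 mm above the lid.
- spoon: Steel spoon, 150 mm long, lying across the box's lid at the start, near the middle of the track. Origin at half length on its underside; x points from handle to bowl. Handle 10 mm wide and 6 mm thick from x = -75 to 37 mm; round bowl 37 mm across, 9 mm high, centred at x = 56 mm.
- spoon_handle_end (a point): Middle of the spoon's handle end, 73 mm behind its origin.
- spoon_bowl (a point): Middle of the spoon's bowl, 56 mm ahead of its origin, 3 mm up.
- container: Open aluminium container, loose, 200 mm (x) by 120 mm (y) by 45 mm high, walls and floor 4 mm thick. Origin: middle of its underside. It stands to the left or to the right of the snack box.
- tub: Clear food tub with a green lid, 156 by 116 by 55 mm, on the side of the snack box where the container is not. Bystander; origin in the middle of its underside.
- flask: Blue drinking flask, 62 mm across, 220 mm tall, standing behind the snack box. Bystander; origin in the middle of its underside.
- jar: Amber jar with a steel cap, 66 mm across, 90 mm tall. Bystander; origin in the middle of its underside.
- mug: Blue mug, 76 mm across, 85 mm tall, handle at its +y. Bystander; origin in the middle of its underside.
- fork: Bamboo fork, 150 mm long along x, 26 mm wide, 7 mm thick, lying on the tub's lid. Bystander; origin at half length on its underside.
Not all that is in view belongs to the job. There is more than one size of the spoon; the one meant has the size given above. There is more than one size of the container; the one meant has the size given above.

How it is judged:
By the outcome, as a careful person would: the job done as asked, in the order asked, and still so for the second after the job is handed in, with the robot touching nothing.
It also fails if it takes over 72 s, if anything falls off the work surface, if the arm or the gripper's body presses on something with over 40 N, if the wrist force passes 120 N, or if a joint passes its speed limit or range.

## Working session

There is one attempt and no reset: what is moved stays moved. The work goes in short steps, Python scripts to look and compute and a tool call to move; the robot and the scene stay as the last step left them, time stands still between calls to the robot, and variables do not carry over. Pictures are saved under pics/ and viewed, at most 10 in all, crops included, and the job is handed in when it is done.

Besides the shell and the picture viewer there is one more tool, called after "Emit:" by a JSON object that holds its "op" and its "data". carry_out: Moves the arm, as the interface text tells. Its arguments: {"type":"object","properties":{"plan":{"type":"array"},"claw":{"type":"number"}},"required":["plan"]}

```bash
mkdir -p pics; ls; cat > h.py <<'E'
import numpy as np, cv2
from station import env
from scipy.spatial.transform import Rotation as R
def w(cam,uv,d):
    c=env.camera_info(cam);K=np.array(c["mtx"]);T=np.array(c["world_from_camera"])
    uv=np.atleast_2d(uv).astype(float);d=np.atleast_1d(d)
    p=np.c_[(uv[:,0]-K[0,2])/K[0,0]*d,-(uv[:,1]-K[1,2])/K[1,1]*d,-d]
    return p@T[:3,:3].T+T[:3,3]
def atz(cam,uv,z):
    a=w(cam,uv,1.)[0];o=np.array(env.camera_info(cam)["world_from_camera"])[:3,3]
    return o+(a-o)*(z-o[2])/(a[2]-o[2])
def cloud(cam,mask,dep):
    v,u=np.nonzero(mask&(dep>0));return w(cam,np.c_[u,v],dep[v,u])
E
python3 - <<'E'
from h import *
print(env.get_state()); 
for c in("scene","top"):
    print(env.camera_info(c))
    p,d=env.grab_frame(c);cv2.imwrite(f"pics/{c}0.png",p[:,:,::-1]);np.save(f"{c}0.npy",d)
    for t in["snack_box","vent_pointer","mark_middle","handle_hinge","handle_bar","spoon","spoon_handle_end","spoon_bowl","container","tub","flask","jar","mug"]:
        for r in env.spot_point(t,c)[:3]:
            u,v=np.round(r["xy"]).astype(int);u=min(max(u,0),639);v=min(max(v,0),479)
            print(c,t,round(r["conf"],2),np.round(r["xy"],1),w(c,r["xy"],d[v,u])[0].round(3))
E
```

```text
pics
{'time_s': 0.0, 'q': array([6.46973049e+01, 2.79081979e+00, 5.59436095e+00, 9.29339246e+01,
       1.64304159e-03, 8.26780264e+01]), 'joint_velocities': array([ 0.03041758,  0.08545522,  0.0185191 ,  0.01294101, -0.04601985,
        0.05367911]), 'tau': array([ 9.46161563e-04, -3.38781202e+01,  3.20016181e+01,  2.04041490e-02,
       -7.49294327e-05,  4.18163808e-06]), 'ee_pos': array([0.16198273, 0.49917262, 0.40355958]), 'tool_rot': array([-1.79870889e+02, -1.82463485e-02,  1.62019256e+02]), 'wrist_force': array([-0.10983869,  0.04772505,  0.89297795]), 'wrist_torque': array([-0.01520785,  0.01575931, -0.00663212]), 'grasp_force': 0.0, 'grip_width': 0.0855154056661449}
{'mtx': array([[600.36298561,   0.        , 308.41862966],
       [  0.        , 600.36298561, 249.15351925],
       [  0.        ,   0.        ,   1.        ]]), 'world_from_camera': array([[-0.20002667, -0.83193879,  0.51755887,  1.18531246],
       [ 0.97972796, -0.16386529,  0.11524452,  0.15544594],
       [-0.01106645,  0.53011887,  0.84785112,  1.19514932],
       [ 0.        ,  0.        ,  0.        ,  
[... 1966 characters left out ...]
 [0.386 0.045 0.005]
top spoon 0.24 [381.3 217.5] [ 0.59  -0.084  0.068]
top spoon_handle_end 0.95 [336.4 260.5] [0.497 0.014 0.067]
top spoon_handle_end 0.59 [305.  330.8] [0.349 0.083 0.008]
top spoon_bowl 0.75 [339.6 203.1] [0.623 0.006 0.067]
top container 0.94 [202.6 254.2] [0.521 0.316 0.007]
top container 0.63 [173.9 363.3] [0.28  0.371 0.002]
top tub 0.89 [487.1 251. ] [ 0.518 -0.313  0.051]
top flask 0.85 [341.8 140.4] [ 0.759 -0.     0.087]
top flask 0.43 [382.7 219.1] [ 0.581 -0.085  0.093]
top jar 0.85 [196.9 163.2] [0.716 0.32  0.069]
top jar 0.22 [382.6 219.1] [ 0.581 -0.085  0.093]
top mug 0.93 [480.9 166. ] [ 0.7   -0.302  0.08 ]
top mug 0.63 [340.9 228.8] [0.566 0.003 0.066]
```

View pics/scene0.png

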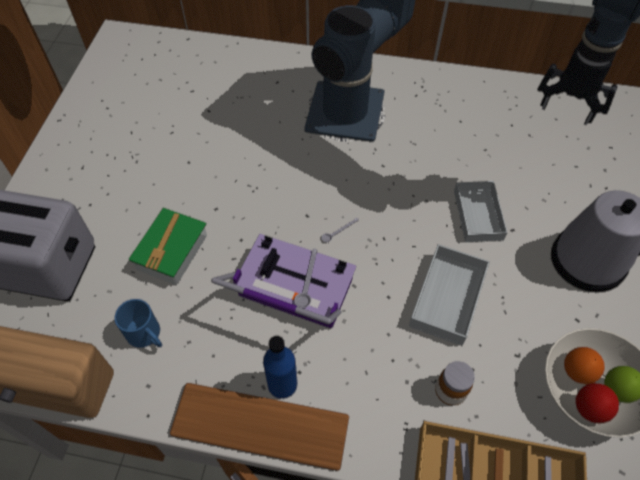

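View pics/top0.png

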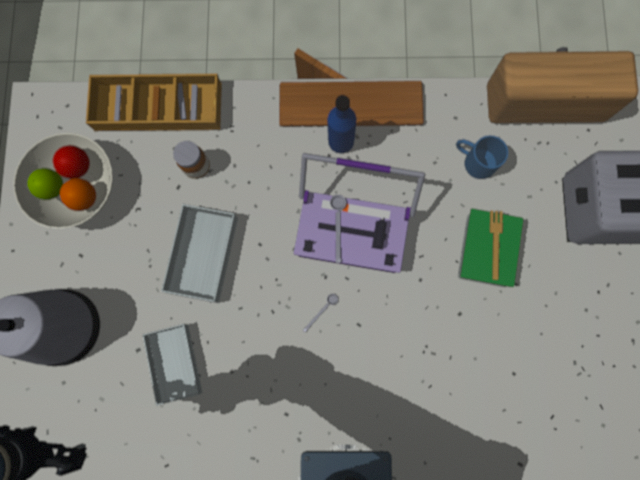

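The scene view shows the box at about (295,285), with the spoon across its lid at (310,275) and the black grip at (268,262). The handle leans back with its bar near (267,301), close to the flask at (281,370). The large container is at (450,292) and a smaller look-alike at (480,210). The small spoon at (340,230) is a decoy. In the top view the spoon's bowl is at (339,203), beside the orange band at about (344,206).

```bash
python3 - <<'E'
from h import *
d=np.load("top0.npy");p=cv2.imread("pics/top0.png");hsv=cv2.cvtColor(p,cv2.COLOR_BGR2HSV)
v,u=np.mgrid[0:480,0:640];W=w("top",np.c_[u.ravel(),v.ravel()],d.ravel()).reshape(480,640,3)
box=(u>285)&(u<430)&(v>180)&(v<285)&(d>0)
lid=box&(abs(W[...,2]-.063)<.006)
c,s,a=cv2.minAreaRect(W[lid][:,:2].astype(np.float32));print("lid",c,s,a,np.median(W[lid][:,2]))
def fit(m,n):
    P=W[m];r=cv2.minAreaRect(P[:,:2].astype(np.float32));print(n,m.sum(),P.mean(0).round(4),"rect",np.round(r[0],4),np.round(r[1],4),round(r[2],1),"z",np.percentile(P[:,2],[5,95]).round(3))
H,S,V=[hsv[...,i].astype(int) for i in range(3)]
fit(box&(H>3)&(H<22)&(S>120),"orange")
fit(box&(V<60)&(W[...,2]>.08),"ridge")
fit((u>285)&(u<440)&(v>140)&(v<200)&(W[...,2]>.125)&(W[...,0]<.74)&(W[...,1]<.1),"bar")
for t in["spoon","container","flask","jar"]:
    for r in env.regions_of(t,"top")[:2]: fit(r["pixels"]&(d>0),t+str(round(r["conf"],2)))
cv2.imwrite("pics/c.png",np.hstack([cv2.resize(p[130:280,285:435],(400,400),interpolation=cv2.INTER_CUBIC),cv2.resize(cv2.imread("pics/scene0.png")[225:335,215:375],(400,275),interpolation=cv2.INTER_CUBIC) if 0 else cv2.copyMakeBorder(cv2.resize(cv2.imread("pics/scene0.png")[225:335,210:370],(400,275),interpolation=cv2.INTER_CUBIC),0,125,0,0,0)]))
E
```

```text
lid (0.5631389617919922, -0.02014230191707611) (0.23383700847625732, 0.14877358078956604) 79.86460876464844 0.062248293911892905
orange 22 [ 0.613  -0.0075  0.0629] rect [ 0.6148 -0.0063] [0.0087 0.0142] 88.7 z [0.061 0.066]
ridge 163 [ 0.5477 -0.0747  0.0916] rect [ 0.5452 -0.0172] [0.1864 0.0864] 79.8 z [0.081 0.096]
bar 1039 [ 0.6628 -0.0386  0.1969] rect [ 0.5108 -0.0108] [0.2534 0.3588] 79.9 z [0.134 0.167]
spoon0.55 164 [0.406  0.0369 0.0035] rect [0.3937 0.0531] [0.0222 0.1029] 42.7 z [-0.002  0.008]
container0.91 5365 [0.5247 0.321  0.0109] rect [0.5282 0.3236] [0.1381 0.2119] 78.9 z [-0.     0.044]
container0.69 3506 [0.281  0.3752 0.0077] rect [0.2815 0.3779] [0.1613 0.1088] 14.0 z [-0.002  0.033]
flask0.77 1370 [0.7769 0.0019 0.1252] rect [ 0.8287 -0.0014] [0.0678 0.1425] 89.1 z [0.017 0.221]
jar0.8 1048 [0.7263 0.3343 0.0668] rect [0.7484 0.3518] [0.1081 0.071 ] 34.0 z [0.005 0.092]
```

View pics/c.png

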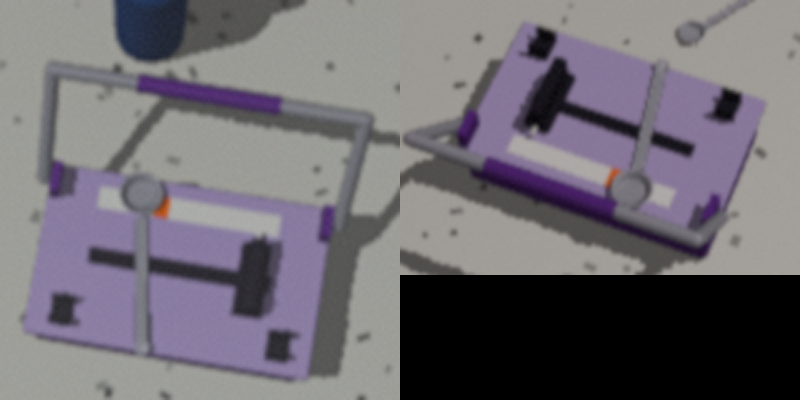

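The crop shows the spoon from (143,350) to its bowl at (143,193), partly covering the orange band at (162,208). The grip's pointer is at the right end of the strip. The handle leans back toward the flask.

```bash
python3 - <<'E'
from h import *
for cam,e,b in(("top",(336.4,260.5),(339,202.8)),("scene",(315.1,250.8),(303,301))):
    E=atz(cam,e,.067);B=atz(cam,b,.069);print(cam,E.round(4),B.round(4),np.linalg.norm(B-E),np.degrees(np.arctan2(*(B-E)[1::-1])))
def boxfit(cam):
    d=np.load(cam+"0.npy");P=cloud(cam,np.ones((480,640),bool),d)
    yaw=np.radians(-10.1);c=np.array([.563,-.02]);Rm=np.array([[np.cos(yaw),np.sin(yaw)],[-np.sin(yaw),np.cos(yaw)]])
    L=(P[:,:2]-c)@Rm.T;return np.c_[L,P[:,2]]
for cam in("top","scene"):
    L=boxfit(cam)
    m=(abs(L[:,2]-.062)<.004)&(abs(L[:,0])<.09)&(abs(L[:,1])<.13);q=L[m]
    print(cam,"lid x",np.percentile(q[:,0],[.5,1,99,99.5]).round(3),"y",np.percentile(q[:,1],[.5,1,99,99.5]).round(3),"z",np.median(q[:,2]))
    m=(L[:,2]>.084)&(L[:,2]<.1)&(abs(L[:,0])<.04)&(L[:,1]<-.03)&(L[:,1]>-.1);q=L[m];print("ridge",len(q),np.median(q,0),q.min(0),q.max(0))
    m=(L[:,2]>.12)&(L[:,2]<.19)&(L[:,0]>.06)&(L[:,0]<.16)&(abs(L[:,1])<.05);q=L[m];print("bar",len(q),q.mean(0),np.percentile(q,[2,98],0))
    m=(L[:,2]>.18)&(L[:,2]<.23)&(L[:,0]>.1)&(L[:,0]<.35)&(abs(L[:,1])<.1);q=L[m];print("flask",len(q),q.mean(0),np.percentile(q,[2,98],0))
E
```

```text
top [0.4966 0.0135 0.067 ] [0.623  0.0069 0.069 ] 0.12655994682214283 -3.009029020689712
scene [0.498  0.0175 0.067 ] [0.6258 0.0169 0.069 ] 0.12785417324297949 -0.25748944363774695
top lid x [-0.071 -0.07   0.07   0.071] y [-0.116 -0.114  0.114  0.115] z 0.06209930276754683
ridge 167 [-0.00087351 -0.05867989  0.0925256 ] [-0.02973313 -0.06487845  0.08472402] [ 0.02939077 -0.05296238  0.09687892]
bar 365 [1.17290927e-01 2.30245179e-05 1.62182377e-01] [[ 0.1113548  -0.04809022  0.15532713]
 [ 0.12523607  0.04782159  0.16713308]]
flask 245 [0.21518837 0.05998193 0.2128629 ] [[0.20537431 0.04760844 0.18288113]
 [0.23035751 0.07342206 0.22307467]]
scene lid x [-0.071 -0.07   0.066  0.067] y [-0.11  -0.108  0.12   0.121] z 0.06169383400156514
ridge 164 [ 0.00182522 -0.05312041  0.09120122] [-0.03099868 -0.0608193   0.08405777] [ 0.03077639 -0.04678043  0.09788469]
bar 388 [0.12015221 0.00018732 0.16121244] [[ 0.1119209  -0.04771636  0.15286176]
 [ 0.12609216  0.0481775   0.16630255]]
flask 290 [0.22147743 0.06712253 0.21249018] [[0.20682559 0.05319828 0.1820304 ]
 [0.23231155 0.0785323  0.22268065]]
```

Emit:
{"op": "carry_out", "data": {"plan": [[[0, 0, 0], -0.7], [[0, 0, 0], -0.7], [[0, 0, 0], -0.7], [[0, 0, 0], -0.7], [[0, 0, 0], -0.6]], "claw": 0.6}}

```text
time_s: 2.02
ee_pos: [0.1621, 0.4993, 0.4047]
tool_rot: [-180.0, 0.0, 177.8]
wrist_force: [0.6, 0.8, 0.6]
grip_width: 0.0512
grasp_force: 0.0
```

Emit:
{"op": "carry_out", "data": {"plan": [[[-0.4, -0.43, 0], 0], [[-0.68, -0.73, 0], 0], [[-0.68, -0.73, 0], 0], [[-0.68, -0.73, 0], 0], [[-0.68, -0.73, 0], 0], [[-0.68, -0.73, 0], 0], [[-0.68, -0.73, 0], 0], [[-0.68, -0.73, 0], 0], [[-0.68, -0.73, 0], 0], [[-0.68, -0.73, 0], 0], [[-0.68, -0.73, 0], 0], [[-0.68, -0.73, 0], 0]]}}

```text
time_s: 3.02
ee_pos: [0.4637, 0.1462, 0.405]
tool_rot: [180.0, 0.0, 177.6]
wrist_force: [0.8, 1.2, 0.2]
grip_width: 0.0511
grasp_force: 0.0
```

Emit:
{"op": "carry_out", "data": {"plan": [[[-0.68, -0.73, 0], 0], [[-0.68, -0.73, 0.3], 0], [[-0.68, -0.73, 0.6], 0], [[-0.68, -0.73, 0.8], 0], [[-0.3, -0.34, 0.8], 0], [[0, 0, 0.5], 0], [[0, 0, 0.2], 0], [[0, 0, 0], 0]]}}

```text
time_s: 3.68
ee_pos: [0.5694, 0.0215, 0.282]
tool_rot: [180.0, -0.4, 177.6]
wrist_force: [-1.0, 0.4, 0.2]
grip_width: 0.0512
grasp_force: 0.0
```

```bash
python3 - <<'E'
from h import *
print(env.get_state()["ee_pos"])
a,_=env.grab_frame("top");b,_=env.grab_frame("scene")
cv2.imwrite("pics/g1.png",np.hstack([cv2.resize(a[130:280,285:435],(400,400),interpolation=2),cv2.resize(b[200:350,215:365],(400,400),interpolation=2)])[:,:,::-1])
E
```

```text
[0.56936203 0.02146906 0.28198039]
```

View pics/g1.png

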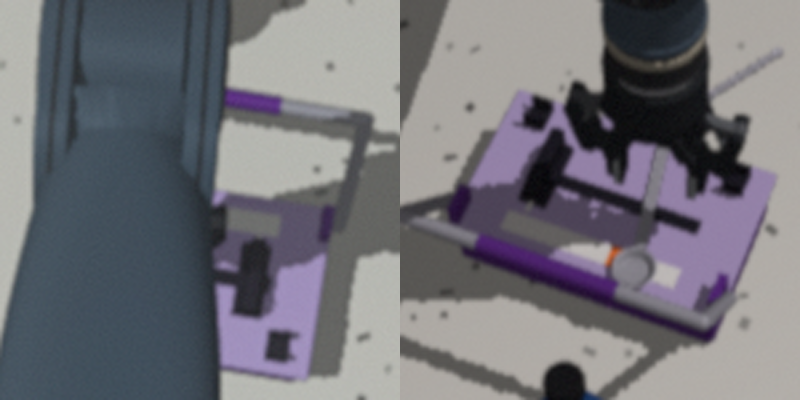

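The scene crop shows the fingertips at about (617,175) and (693,190), straddling the spoon handle at (655,175). The grip is clear to the left.

```bash
python3 - <<'E'
from h import *
for z in(.1,.11,.12):print(atz("scene",(215+255*.375,200+182*.375),z).round(4))
E
```

```text
[0.5624 0.0207 0.1   ]
[0.5681 0.0219 0.11  ]
[0.5738 0.0231 0.12  ]
```

Emit:
{"op": "carry_out", "data": {"plan": [[[-0.27, -0.11, 0.2], 0], [[0, 0, 0.4], 0], [[0, 0, 0.35], 0], [[0, 0, 0.15], 0], [[0, 0, 0.03], 0], [[0, 0, 0], 0]]}}

```text
time_s: 4.28
ee_pos: [0.5814, 0.0172, 0.2414]
tool_rot: [-180.0, 0.1, 177.7]
wrist_force: [0.1, -0.5, 0.5]
grip_width: 0.0513
grasp_force: 0.0
```

Emit:
{"op": "carry_out", "data": {"plan": [[[0, 0, 0], 0], [[0, 0, 0], 0], [[0, 0, 0], 0], [[0, 0, 0], 0], [[0, 0, 0], 0], [[0, 0, 0], 0]], "claw": 0}}

```text
time_s: 4.78
ee_pos: [0.5817, 0.0166, 0.2415]
tool_rot: [-180.0, 0.2, 177.6]
wrist_force: [0.3, -0.5, 4.9]
grip_width: 0.0002
grasp_force: 2.5
```

Emit:
{"op": "carry_out", "data": {"plan": [[[0, 0, -0.1], 0], [[0, 0, 0], 0], [[0, 0, 0], 0], [[0, 0, 0], 0], [[0, 0, 0.1], 0], [[0, 0, 0.12], 0], [[0, 0, 0], 0]], "claw": 0.4}}

```text
time_s: 5.37
ee_pos: [0.5812, 0.0167, 0.2348]
tool_rot: [-180.0, 0.0, 177.6]
wrist_force: [0.3, 0.4, 0.1]
grip_width: 0.0344
grasp_force: 0.0
```

Emit:
{"op": "carry_out", "data": {"plan": [[[0, 0, 0], 0], [[0, 0, 0], 0], [[0, 0, 0], 0], [[0, 0, 0], 0], [[0, 0, 0], 0]], "claw": 0}}

```text
time_s: 5.78
ee_pos: [0.5815, 0.0167, 0.236]
tool_rot: [-180.0, 0.1, 177.6]
wrist_force: [-1.1, -0.9, 5.8]
grip_width: 0.0076
grasp_force: 59.3
```

Emit:
{"op": "carry_out", "data": {"plan": [[[0, 0, -0.3], 0], [[0, 0, -0.8], 0], [[0, 0, -0.8], 0], [[0, 0, -0.8], 0], [[0, 0, -0.5], 0], [[0, 0, 0], 0]]}}

```text
time_s: 6.28
ee_pos: [0.5821, 0.0166, 0.3695]
tool_rot: [-180.0, 0.5, 177.6]
wrist_force: [0.8, 0.2, 0.6]
grip_width: 0.0073
grasp_force: 58.5
```

```bash
python3 - <<'E'
from h import *
s=env.get_state();print(s["ee_pos"],s["grip_width"],s["grasp_force"])
a,da=env.grab_frame("top");b,db=env.grab_frame("scene");np.save("top1.npy",da);np.save("scene1.npy",db);cv2.imwrite("pics/scene1.png",b[:,:,::-1])
for t in("spoon","spoon_bowl","spoon_handle_end","mark_middle","vent_pointer"):
    for r in env.spot_point(t,"scene")[:2]:
        u,v=np.round(r["xy"]).astype(int);print(t,round(r["conf"],2),r["xy"],w("scene",r["xy"],db[v,u])[0].round(4))
cv2.imwrite("pics/g2.png",np.hstack([cv2.resize(a[130:280,285:435],(400,400),interpolation=2),cv2.resize(b[200:350,215:365],(400,400),interpolation=2)])[:,:,::-1])
E
```

```text
[0.58214728 0.01663242 0.36949362] 0.007297411304389922 58.521443009376526
spoon 0.7 [307.9, 246.1] [0.5872 0.0214 0.226 ]
spoon 0.4 [336.9, 227.2] [0.5756 0.0737 0.2885]
spoon_bowl 0.75 [303.9, 268.5] [0.6182 0.0194 0.1927]
spoon_handle_end 0.47 [360.2, 217.8] [0.3453 0.0984 0.0023]
mark_middle 0.63 [297.5, 293.9] [0.6099 0.0016 0.0656]
vent_pointer 0.63 [260.5, 279.6] [ 0.5891 -0.0848  0.061 ]
```

View pics/g2.png

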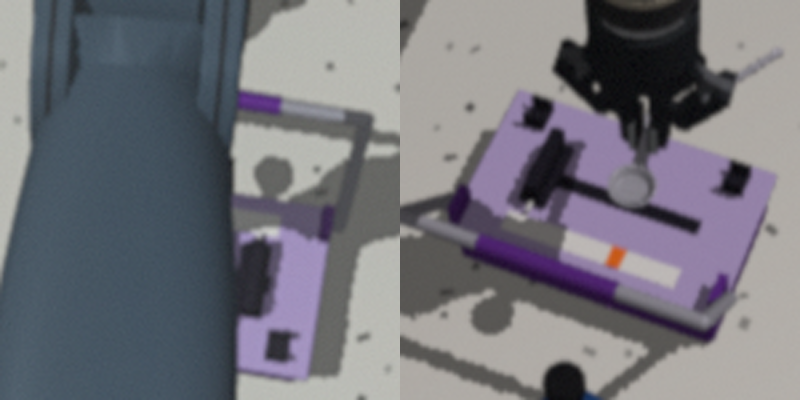

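The spoon is lifted and held level, with the bowl at scene crop (630,187). The orange band now shows in full at (617,257).

```bash
python3 - <<'E'
from h import *
for cam in("top","scene"):
    d=np.load(cam+"1.npy");P=cloud(cam,np.ones((480,640),bool),d)
    m=(P[:,2]>.035)&(P[:,2]<.052)&(abs(P[:,0]-.52)<.14)&(abs(P[:,1]-.32)<.1);q=P[m]
    print(cam,len(q),cv2.minAreaRect(q[:,:2].astype(np.float32)),q[:,2].max())
    m=(P[:,2]>.165)&(P[:,2]<.2)&(abs(P[:,0]-.58)<.12)&(abs(P[:,1]-.02)<.03);print("spoon/fingers",P[m].min(0),P[m].max(0))
b=cv2.cvtColor(cv2.imread("pics/scene1.png"),cv2.COLOR_BGR2HSV).astype(int);d=np.load("scene1.npy")
m=np.zeros((480,640),bool);m[285:305,285:310]=1
m&=(b[...,0]<22)&(b[...,1]>110)
v,u=np.nonzero(m);o=atz("scene",(u.mean(),v.mean()),.0625);print("orange",m.sum(),o)
P=cloud("scene",np.ones((480,640),bool),d)
yaw=np.radians(-10.1);ex=np.array([np.cos(yaw),np.sin(yaw)]);ey=np.array([-ex[1],ex[0]])
m=(P[:,2]>.086)&(P[:,2]<.097)&(abs(P[:,0]-.56)<.05)&(abs(P[:,1]+.07)<.05);q=P[m];rc=cv2.minAreaRect(q[:,:2].astype(np.float32));print("ridge",len(q),rc,q[:,:2].mean(0))
print("along y: band",o[:2]@ey,"ridge",np.array(rc[0])@ey,"pointer(net)",atz("scene",(260.5,279.6),.066)[:2]@ey)
E
```

```text
top 730 ((0.5227379202842712, 0.3176182806491852), (0.1219673901796341, 0.20069286227226257), 78.79452514648438) 0.050259635819549286Traceback (most recent call last):
  File "<stdin>", line 6, in <module>
    return umr_minimum(a, axis, None, out, keepdims, initial, where)
ValueError: zero-size array to reduction operation minimum which has no identity
```

```bash
python3 - <<'E'
from h import *
cam="scene"
d=np.load(cam+"1.npy");P=cloud(cam,np.ones((480,640),bool),d)
m=(P[:,2]>.035)&(P[:,2]<.052)&(abs(P[:,0]-.52)<.14)&(abs(P[:,1]-.32)<.1);q=P[m]
print(cam,len(q),cv2.minAreaRect(q[:,:2].astype(np.float32)))
b=cv2.cvtColor(cv2.imread("pics/scene1.png"),cv2.COLOR_BGR2HSV).astype(int)
m=np.zeros((480,640),bool);m[285:305,285:310]=1
m&=(b[...,0]<22)&(b[...,1]>110)
v,u=np.nonzero(m);o=atz("scene",(u.mean(),v.mean()),.0625);print("orange",m.sum(),o)
yaw=np.radians(-10.1);ex=np.array([np.cos(yaw),np.sin(yaw)]);ey=np.array([-ex[1],ex[0]])
m=(P[:,2]>.086)&(P[:,2]<.097)&(abs(P[:,0]-.56)<.05)&(abs(P[:,1]+.07)<.05);q=P[m];rc=cv2.minAreaRect(q[:,:2].astype(np.float32));print("ridge",len(q),rc,q[:,:2].mean(0))
print("along y: band",o[:2]@ey,"ridge",np.array(rc[0])@ey,"pointer(net)",atz("scene",(260.5,279.6),.066)[:2]@ey)
E
```

```text
scene 716 ((0.5214942693710327, 0.3225982189178467), (0.12015392631292343, 0.2055901288986206), 78.78649139404297)
orange 36 [ 0.61412945 -0.00218791  0.0625    ]
ridge 144 ((0.5533674955368042, -0.07340053468942642), (0.013175297528505325, 0.05948326364159584), 80.252197265625) [ 0.55465422 -0.07287579]
along y: band 0.10554387087798323 ridge 0.024779186204447388 pointer(net) 0.021288453526050778
```

Emit:
{"op": "carry_out", "data": {"plan": [[[0.08, 0.45, 0], 0], [[0.15, 0.83, 0], 0], [[0.15, 0.83, 0], 0], [[0.15, 0.83, 0], 0], [[0.15, 0.83, 0], 0], [[0.15, 0.83, 0], 0], [[0.15, 0.83, 0], 0], [[0.15, 0.83, 0], 0], [[0.15, 0.83, 0], 0], [[0.05, 0.36, 0], 0], [[0, 0, 0], 0]]}}

```text
time_s: 7.55
ee_pos: [0.5393, 0.3198, 0.3615]
tool_rot: [-180.0, -0.1, 177.9]
wrist_force: [0.4, -0.3, -0.7]
grip_width: 0.0076
grasp_force: 58.6
```

Emit:
{"op": "carry_out", "data": {"plan": [[[0, 0, 0.3], 0.5], [[0, 0, 0.6], 0.5], [[0, 0, 0.8], 0.5], [[0, 0, 0.8], 0.6], [[0, 0, 0.7], 0], [[0, 0, 0.5], 0], [[0, 0, 0.2], 0], [[0, 0, 0], 0]]}}

```text
time_s: 8.22
ee_pos: [0.5392, 0.3149, 0.2034]
tool_rot: [-179.7, -0.3, 167.9]
wrist_force: [-0.1, -0.3, -1.1]
grip_width: 0.0076
grasp_force: 58.6
```

Emit:
{"op": "carry_out", "data": {"plan": [[[0, 0.05, 0.2], 0], [[0, 0, 0.2], 0], [[0, 0, 0.1], 0], [[0, 0, 0.07], 0], [[0, 0, 0], 0], [[0, 0, 0], 0]]}}

```text
time_s: 8.72
ee_pos: [0.541, 0.3187, 0.1847]
tool_rot: [180.0, 0.0, 168.0]
wrist_force: [0.6, 0.4, -0.0]
grip_width: 0.0072
grasp_force: 58.6
```

Emit:
{"op": "carry_out", "data": {"plan": [[[0, 0, 0.06], 0], [[0, 0, 0.04], 0], [[0, 0, 0], 0], [[0, 0, 0], 0]]}}

```text
time_s: 9.05
ee_pos: [0.5408, 0.3186, 0.1803]
tool_rot: [-180.0, -0.0, 168.0]
wrist_force: [0.6, 0.6, 0.3]
grip_width: 0.0073
grasp_force: 58.6
```

Emit:
{"op": "carry_out", "data": {"plan": [[[0, 0, 0.04], 0], [[0, 0, 0], 0], [[0, 0, 0], 0]]}}

```text
time_s: 9.3
ee_pos: [0.5408, 0.3186, 0.1786]
tool_rot: [-180.0, -0.0, 168.0]
wrist_force: [0.5, -0.5, 0.9]
grip_width: 0.0075
grasp_force: 58.6
```

Emit:
{"op": "carry_out", "data": {"plan": [[[0, 0, 0], 0], [[0, 0, 0], 0], [[0, 0, 0], 0], [[0, 0, 0], 0], [[0, 0, -0.3], 0], [[0, 0, -0.7], 0], [[0, 0, -1], 0], [[0, 0, -1], 0], [[0, 0, -0.5], 0], [[0, 0, 0], 0]], "claw": 0.4}}

```text
time_s: 10.13
ee_pos: [0.5425, 0.3194, 0.3282]
tool_rot: [179.5, 0.7, 168.0]
wrist_force: [0.5, 0.0, 0.7]
grip_width: 0.0342
grasp_force: 0.0
```

```bash
python3 - <<'E'
from h import *
s=env.get_state();print(s["ee_pos"],s["tool_rot"])
b,db=env.grab_frame("scene");np.save("scene2.npy",db);cv2.imwrite("pics/scene2.png",b[:,:,::-1])
P=cloud("scene",np.ones((480,640),bool),db)
m=(P[:,2]>.035)&(P[:,2]<.052)&(abs(P[:,0]-.52)<.14)&(abs(P[:,1]-.32)<.1);print(cv2.minAreaRect(P[m][:,:2].astype(np.float32)))
for t in("spoon_bowl","spoon_handle_end"):
    for r in env.spot_point(t,"scene")[:3]:
        u,v=np.round(r["xy"]).astype(int);print(t,round(r["conf"],2),r["xy"],w("scene",r["xy"],db[v,u])[0].round(4))
cv2.imwrite("pics/g3.png",cv2.resize(b[200:360,370:530],(500,500),interpolation=2)[:,:,::-1])
E
```

```text
[0.54249608 0.3194067  0.32821886] [179.50492446   0.67217365 167.97909201]
((0.5223557353019714, 0.32254934310913086), (0.12037718296051025, 0.20367670059204102), 78.8237075805664)
spoon_bowl 0.79 [440.5, 319.6] [0.5802 0.3114 0.0049]
spoon_bowl 0.75 [324.7, 240.9] [4.258e-01 2.620e-02 2.000e-04]
spoon_handle_end 0.7 [360.2, 220.1] [0.3517 0.0994 0.002 ]
spoon_handle_end 0.69 [460.0, 274.3] [0.4632 0.3437 0.0131]
spoon_handle_end 0.52 [165.4, 240.2] [ 0.5338 -0.3188  0.0642]
```

View pics/g3.png

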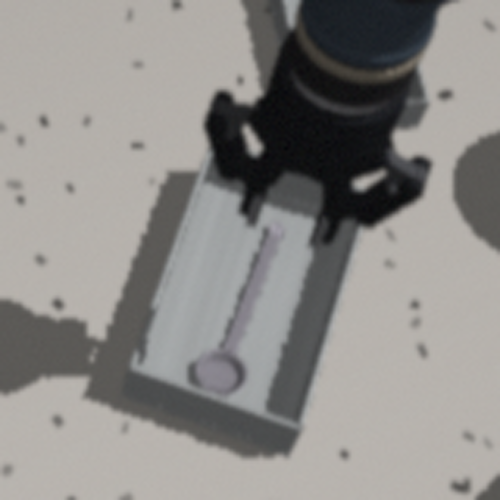

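The spoon lies flat inside the container, from (272,232) to its bowl at (216,372) in the crop. The container hasn't moved. Next is the vent grip.

Emit:
{"op": "carry_out", "data": {"plan": [[[0, 0, 0], -0.44], [[-0.09, -0.44, 0], 0], [[-0.18, -0.88, 0], 0], [[-0.18, -0.88, 0], 0], [[-0.18, -0.88, 0], 0], [[-0.18, -0.88, 0], 0], [[-0.18, -0.88, 0], 0], [[-0.18, -0.88, 0], 0], [[-0.18, -0.88, 0], 0], [[-0.18, -0.88, 0], 0], [[-0.18, -0.88, 0], 0], [[-0.18, -0.88, 0], 0]], "claw": 0.5}}

```text
time_s: 11.28
ee_pos: [0.55, -0.06, 0.3163]
tool_rot: [180.0, -0.3, 170.0]
wrist_force: [0.6, -0.5, -0.5]
grip_width: 0.0429
grasp_force: 0.0
```

Emit:
{"op": "carry_out", "data": {"plan": [[[-0.09, -0.44, 0.2], 0], [[0, 0, 0.4], 0], [[0, 0, 0.3], 0], [[0, 0, 0], 0], [[0, 0, 0], 0]]}}

```text
time_s: 11.7
ee_pos: [0.5505, -0.0756, 0.2802]
tool_rot: [180.0, -0.3, 170.0]
wrist_force: [-0.8, 0.3, 0.5]
grip_width: 0.0423
grasp_force: 0.0
```

```bash
python3 - <<'E'
from h import *
s=env.get_state();print(s["ee_pos"],s["tool_rot"])
b,db=env.grab_frame("scene");cv2.imwrite("pics/g4.png",cv2.resize(b[200:350,215:365],(500,500),interpolation=2)[:,:,::-1])
E
```

```text
[ 0.55051715 -0.07563296  0.28016574] [179.96142008  -0.31927367 170.04120468]
```

View pics/g4.png

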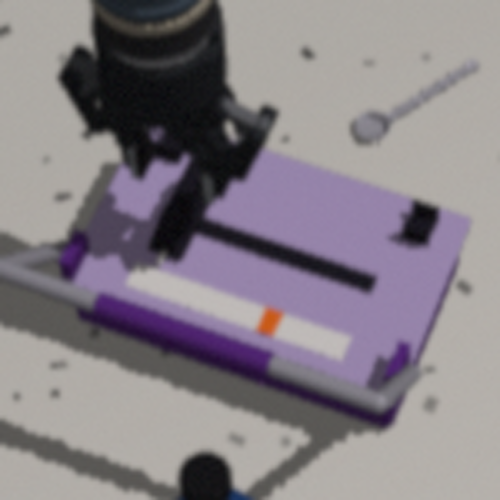

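The fingers straddle the ridge, with tips at about (140,165) and (207,195). The orange band is at (270,322).

Emit:
{"op": "carry_out", "data": {"plan": [[[0, 0, 0.25], 0], [[0, 0, 0.25], 0], [[0, 0, 0.15], 0], [[0, 0, 0.08], 0], [[0, 0, 0], 0]]}}

```text
time_s: 12.17
ee_pos: [0.551, -0.0761, 0.2521]
tool_rot: [180.0, -0.1, 170.0]
wrist_force: [-1.1, -0.5, -0.3]
grip_width: 0.0427
grasp_force: 0.0
```

Emit:
{"op": "carry_out", "data": {"plan": [[[0, 0, 0], 0], [[0, 0, 0], 0], [[0, 0, 0], 0], [[0, 0, 0], 0], [[0, 0, 0], 0]], "claw": 0}}

```text
time_s: 12.58
ee_pos: [0.5518, -0.0764, 0.2543]
tool_rot: [180.0, 0.1, 170.0]
wrist_force: [0.0, 1.1, 1.6]
grip_width: 0.0102
grasp_force: 60.7
```

Emit:
{"op": "carry_out", "data": {"plan": [[[0, 0.15, 0], 0], [[0, 0.35, 0], 0], [[0, 0.5, 0], 0], [[0, 0.5, 0], 0], [[0, 0.35, 0], 0], [[0, 0.15, 0], 0], [[0, 0, 0], 0], [[0, 0, 0], 0]]}}

```text
time_s: 13.25
ee_pos: [0.5659, 0.0029, 0.2543]
tool_rot: [179.9, 0.1, 170.1]
wrist_force: [-0.2, 1.1, 4.5]
grip_width: 0.0098
grasp_force: 61.0
```

```bash
python3 - <<'E'
from h import *
s=env.get_state();print(s["ee_pos"],s["grip_width"],s["wrist_force"])
ey=np.array([.1754,.9845])
b,db=env.grab_frame("scene");cv2.imwrite("pics/scene5.png",b[:,:,::-1])
for t in("vent_pointer","mark_middle"):
    for r in env.spot_point(t,"scene")[:2]:print(t,r["conf"],r["xy"],atz("scene",r["xy"],.0625)[:2]@ey)
cv2.imwrite("pics/g5.png",cv2.resize(b[250:320,260:340],(800,600) if 0 else (640,560),interpolation=2)[:,:,::-1])
E
```

```text
[0.56586269 0.00287063 0.25428363] 0.009754661867092894 [-0.18899838  1.12324756  4.46119693]
vent_pointer 0.77 [296.5, 292.9] 0.10495232158603901
mark_middle 0.45 [295.1, 295.9] 0.10490230372815429
```

View pics/g5.png

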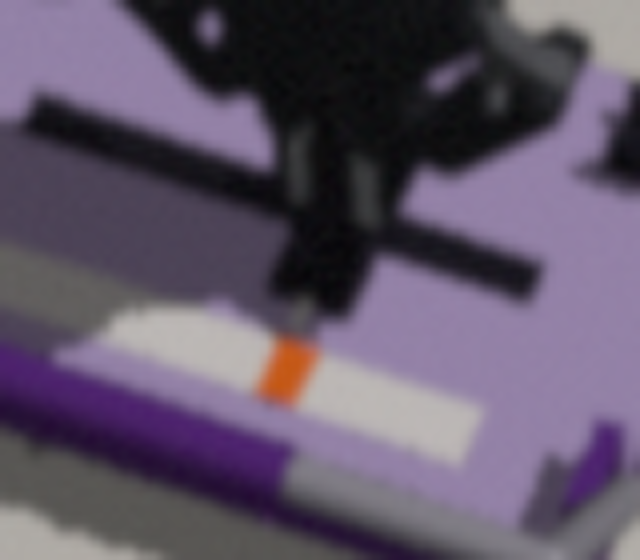

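The white pointer tip at (302,318) lines up with the middle of the orange band at (297,340), allowing for the box's slant. I'll release and lift.

Emit:
{"op": "carry_out", "data": {"plan": [[[0, 0, 0], 0], [[0, 0, 0], 0], [[0, 0, 0], 0], [[0, 0, 0], 0], [[0, 0, -0.3], 0], [[0, 0, -0.7], 0], [[0, 0, -0.8], 0], [[0, 0, -0.8], 0], [[0, 0, -0.4], 0], [[0, 0, 0], 0]], "claw": 0.4}}

```text
time_s: 14.23
ee_pos: [0.5665, 0.0022, 0.3804]
tool_rot: [180.0, 0.6, 170.0]
wrist_force: [0.2, 0.1, 0.1]
grip_width: 0.0341
grasp_force: 0.0
```

```bash
python3 - <<'E'
from h import *
s=env.get_state();print(s["ee_pos"],s["grip_width"])
ey=np.array([.1754,.9845]);ex=np.array([.9845,-.1754])
b,db=env.grab_frame("scene")
for t in("vent_pointer","mark_middle"):
    for r in env.spot_point(t,"scene")[:2]:print(t,r["conf"],r["xy"],atz("scene",r["xy"],.0625)[:2]@ey)
P=cloud("scene",np.ones((480,640),bool),db);c=np.array([.564,-.0155]);L=np.c_[(P[:,:2]-c)@ex,(P[:,:2]-c)@ey,P[:,2]]
m=(L[:,2]>.12)&(L[:,2]<.19)&(L[:,0]>.08)&(L[:,0]<.16)&(abs(L[:,1])<.12);q=L[m];print("bar",q.mean(0),np.percentile(q,[2,98],0))
m=(L[:,2]>.084)&(L[:,2]<.1)&(abs(L[:,0])<.035)&(abs(L[:,1])<.08);q=L[m];print("ridge",q.mean(0),np.percentile(q,[2,98],0))
t=c+ex*.142-ey*.045;d=t-s["ee_pos"][:2];y=np.radians(s["tool_rot"][2]);print(t,d@[np.cos(y),np.sin(y)],d@[np.sin(y),-np.cos(y)])
E
```

```text
[0.56654193 0.00215678 0.38041603] 0.034114295451738406
vent_pointer 0.68 [294.2, 291.0] 0.09864986920275844
mark_middle 0.58 [295.4, 294.0] 0.10377131334770484
bar [ 0.11882836 -0.00082085  0.15968567] [[ 0.09774837 -0.11777895  0.13674353]
 [ 0.12535041  0.11653898  0.16601355]]
ridge [0.0006334  0.02050508 0.0913508 ] [[-0.02934219  0.01393863  0.08485896]
 [ 0.0281591   0.02598201  0.09615371]]
[ 0.695906  -0.0847093] -0.1424897017164774 -0.06306714788777443
```

```bash
python3 - <<'E'
from h import *
b,db=env.grab_frame("scene");a,_=env.grab_frame("top")
cv2.imwrite("pics/g6.png",cv2.resize(b[270:310,270:325],(770,560),interpolation=2)[:,:,::-1])
E
```

```text
(no output)
```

View pics/g6.png

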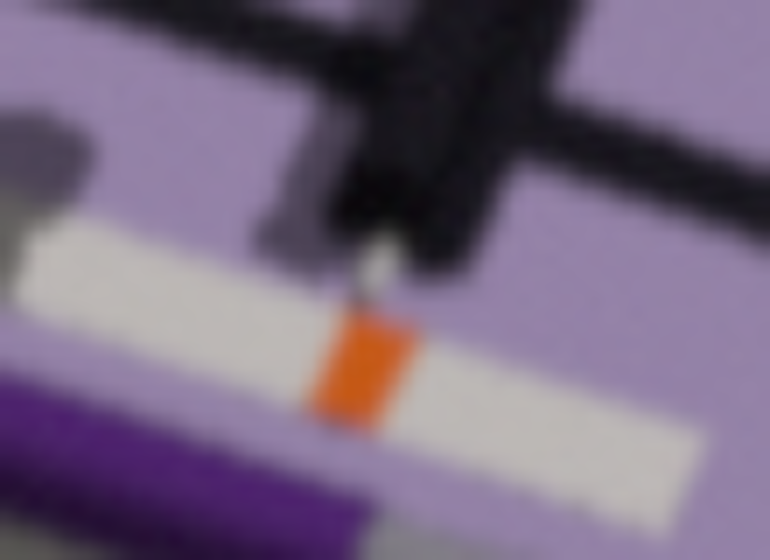

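The pointer tip at (373,285) sits about 3 mm short of the band's centre line, so it slipped slightly on release. It's inside the band but near the edge, so I'll nudge it +3 mm.

Emit:
{"op": "carry_out", "data": {"plan": [[[0, 0, 0.4], 0], [[0, 0, 0.8], 0], [[0, 0, 0.8], 0], [[0, 0, 0.6], 0], [[0, 0, 0.3], 0], [[0, 0, 0.1], 0], [[0, 0, 0], 0]]}}

```text
time_s: 15.07
ee_pos: [0.5647, 0.0024, 0.2517]
tool_rot: [-180.0, -0.2, 170.0]
wrist_force: [-0.8, -0.1, 0.6]
grip_width: 0.034
grasp_force: 0.0
```

Emit:
{"op": "carry_out", "data": {"plan": [[[0, 0, 0], 0], [[0, 0, 0], 0], [[0, 0, 0], 0], [[0, 0, 0], 0], [[0, 0.04, 0], 0], [[0, 0.03, 0], 0], [[0, 0, 0], 0], [[0, 0, 0], 0]], "claw": 0}}

```text
time_s: 15.73
ee_pos: [0.5668, 0.0049, 0.2559]
tool_rot: [-180.0, 0.2, 170.0]
wrist_force: [-0.6, -0.2, 4.2]
grip_width: 0.0102
grasp_force: 60.8
```

Emit:
{"op": "carry_out", "data": {"plan": [[[0, 0, 0], 0], [[0, 0, 0], 0], [[0, 0, 0], 0], [[0, 0, 0], 0], [[0, 0, -0.3], 0], [[0, 0, -0.7], 0], [[0, 0, -0.8], 0], [[0, 0, -0.8], 0], [[0, 0, -0.4], 0], [[0, 0, 0], 0]], "claw": 0.4}}

```text
time_s: 16.57
ee_pos: [0.5671, 0.005, 0.3803]
tool_rot: [180.0, 0.6, 170.0]
wrist_force: [0.2, -0.2, 0.7]
grip_width: 0.034
grasp_force: 0.0
```

```bash
python3 - <<'E'
from h import *
s=env.get_state();print(s["ee_pos"],s["grip_width"])
ey=np.array([.1754,.9845]);ex=np.array([.9845,-.1754])
b,db=env.grab_frame("scene");cv2.imwrite("pics/scene7.png",b[:,:,::-1])
for t in("vent_pointer","mark_middle"):
    for r in env.spot_point(t,"scene")[:2]:print(t,r["conf"],r["xy"],atz("scene",r["xy"],.0625)[:2]@ey)
P=cloud("scene",np.ones((480,640),bool),db);c=np.array([.564,-.0155]);L=np.c_[(P[:,:2]-c)@ex,(P[:,:2]-c)@ey,P[:,2]]
m=(L[:,2]>.084)&(L[:,2]<.1)&(abs(L[:,0])<.035)&(abs(L[:,1])<.08);q=L[m];print("ridge",q.mean(0),np.percentile(q,[2,98],0))
h=cv2.cvtColor(b,cv2.COLOR_RGB2HSV).astype(int);z=np.zeros((480,640),bool);z[280:305,285:310]=1
z&=(h[...,0]<22)&(h[...,1]>110);v,u=np.nonzero(z);print("band px",u.mean(),v.mean(),atz("scene",(u.mean(),v.mean()),.0625)[:2]@ey-c@ey)
# white pointer px: low saturation, bright, above band
print(h[284:294,291:304,2]);print(h[284:294,291:304,1])
t=c+ex*.142-ey*.045;d=t-s["ee_pos"][:2];y=np.radians(s["tool_rot"][2]);print(t,d@[np.cos(y),np.sin(y)],d@[np.sin(y),-np.cos(y)])
E
```

```text
[0.56705989 0.00502891 0.38033352] 0.03399192001561536
vent_pointer 0.73 [298.2, 292.5] 0.1079623884669044
mark_middle 0.38 [295.9, 296.6] 0.10711767629531076
mark_middle 0.3 [297.1, 292.1] 0.10541574419333741
ridge [0.0009282  0.02320922 0.09136608] [[-0.03000637  0.01653261  0.08453462]
 [ 0.02957746  0.02873737  0.09633939]]
band px 295.39473684210526 295.7894736842105 0.021719315966360023
[[106  87  81  58  32  20  15  15  11  15  19  21  26]
 [101  87  78  50  26  16  14  15  15  11  16  21  27]
 [ 90  85  79  55  33  26  27  37  34  20  19  24  30]
 [ 87  87  82  70  60  53  63  86  71  36  19  26  27]
 [ 95  88  87  86  86  82 102 132 106  59  32  30  34]
 [122 103  98 105 114 107 130 151 123  87  72  66  67]
 [156 137 129 131 135 117 134 150 140 128 122 120 119]
 [174 168 159 151 136 114 127 148 156 158 158 158 157]
 [186 183 181 176 159 147 146 153 154 162 166 166 167]
 [188 188 189 190 188 184 180 176 170 158 167 167 168]]
[[ 58  62  60  57  56  51  85  51  46  51  54  61  78]
 [ 56  56  59  61  49  96  36  51  68  46  48  73  57]
 [ 57  60  61  65  62  59  19   7  23  38 107  43  77]
 [ 59  59  62  62  64  53  16   9   7  21  40  59  76]
 [ 59  58  62  53  56  44  10   8   7  22  64  51  75]
 [ 50  52  55  56  56  38  10   8  15  41  57  62  65]
 [ 31  37  45  49  51  37  11  12  36  54  56  60  58]
 [ 10  17  24  39  54  51  30  31  49  56  58  58  58]
 [  7   8  23  68 112 128  84  57  46  52  55  57  56]
 [  9  14  39 115 183 197 157 106  77  42  44  50  55]]
[ 0.695906  -0.0847093] -0.1424703981405033 -0.06600342269906231
```

The ridge is now at +22.9 mm against the band's +21.7 mm, and the pointer pixels agree with that. On to the handle, with the fingers closed and going behind the bar.

Emit:
{"op": "carry_out", "data": {"plan": [[[-0.3, -0.15, 0], 0], [[-0.7, -0.33, 0], 0], [[-0.8, -0.37, 0], 0], [[-0.8, -0.37, 0], 0], [[-0.6, -0.28, 0], 0], [[-0.35, -0.15, 0], 0], [[0, 0, 0], 0], [[0, 0, 0], 0]], "claw": 0}}

```text
time_s: 17.38
ee_pos: [0.6943, -0.085, 0.3701]
tool_rot: [180.0, -0.3, 169.9]
wrist_force: [-0.2, 0.2, -0.3]
grip_width: 0.0001
grasp_force: 0.0
```

Emit:
{"op": "carry_out", "data": {"plan": [[[-0.1, 0, 0], 0], [[0, 0, 0.3], 0], [[0, 0, 0.5], 0], [[0, 0, 0.4], 0], [[0, 0, 0.17], 0], [[0, 0, 0], 0]]}}

```text
time_s: 17.88
ee_pos: [0.697, -0.0842, 0.3162]
tool_rot: [180.0, -0.3, 170.1]
wrist_force: [0.0, 0.2, 0.1]
grip_width: -0.0002
grasp_force: 0.0
```

Emit:
{"op": "carry_out", "data": {"plan": [[[0.2, 0, 0], 0], [[0.3, 0, 0], 0], [[0.4, 0, 0], 0], [[0.4, 0, 0], 0], [[0.4, 0, 0], 0], [[0.4, 0, 0], 0], [[0.4, 0, 0], 0], [[0.4, 0, 0], 0], [[0.3, 0, 0], 0], [[0.2, 0, 0], 0], [[0, 0, 0], 0]]}}

```text
time_s: 18.8
ee_pos: [0.5634, -0.0611, 0.3205]
tool_rot: [-180.0, 0.1, 170.0]
wrist_force: [-0.2, -0.6, 0.5]
grip_width: -0.0001
grasp_force: 0.0
```

```bash
python3 - <<'E'
from h import *
s=env.get_state();print(s["ee_pos"],s["wrist_force"])
ey=np.array([.1754,.9845]);ex=np.array([.9845,-.1754]);c=np.array([.564,-.0155]);print((s["ee_pos"][:2]-c)@ex,(s["ee_pos"][:2]-c)@ey)
b,db=env.grab_frame("scene")
P=cloud("scene",np.ones((480,640),bool),db);L=np.c_[(P[:,:2]-c)@ex,(P[:,:2]-c)@ey,P[:,2]]
m=(L[:,2]>.1)&(L[:,2]<.2)&(L[:,0]<.1)&(L[:,0]>-.09)&(L[:,1]>.03)&(L[:,1]<.105);q=L[m];print("bar",len(q),np.median(q,0),np.percentile(q,[3,97],0))
E
```

```text
[ 0.56339715 -0.06113641  0.32046198] [-0.17681181 -0.62026122  0.54551594]
0.007411123603910301 -0.04503478014205497
bar 235 [-0.00666776  0.06480865  0.16080362] [[-0.01468431  0.03222197  0.15378857]
 [-0.00215279  0.102354    0.16582451]]
```

Emit:
{"op": "carry_out", "data": {"plan": [[[0.1, 0, 0.15], 0], [[0.15, 0, 0.15], 0], [[0.15, 0, 0.12], 0], [[0.1, 0, 0], 0], [[0, 0, 0], 0], [[-0.2, 0, -0.4], 0], [[0, 0, -0.8], 0], [[0, 0, -0.2], 0], [[0, 0, 0], 0]]}}

```text
time_s: 19.6
ee_pos: [0.5537, -0.0598, 0.3615]
tool_rot: [-180.0, 0.4, 170.0]
wrist_force: [-1.2, -0.6, -0.3]
grip_width: -0.0
grasp_force: 0.0
```

```bash
python3 - <<'E'
from h import *
s=env.get_state();print(s["ee_pos"],s["wrist_force"])
ey=np.array([.1754,.9845]);ex=np.array([.9845,-.1754]);c=np.array([.564,-.0155]);print((s["ee_pos"][:2]-c)@ex,(s["ee_pos"][:2]-c)@ey)
b,db=env.grab_frame("scene")
P=cloud("scene",np.ones((480,640),bool),db);L=np.c_[(P[:,:2]-c)@ex,(P[:,:2]-c)@ey,P[:,2]]
m=(L[:,2]>.1)&(L[:,2]<.165)&(L[:,0]<.1)&(L[:,0]>-.09)&(L[:,1]>.03)&(L[:,1]<.105);q=L[m];print("bar",len(q),np.median(q,0),np.percentile(q,[3,97],0))
E
```

```text
[ 0.55368562 -0.05980545  0.36147106] [-1.2319     -0.57910483 -0.31645168]
-0.0023833354054151367 -0.04542786065055388
bar 227 [-0.02317431  0.06382531  0.14554565] [[-0.03041661  0.03205563  0.13835812]
 [-0.01856208  0.10251697  0.14961262]]
```

Emit:
{"op": "carry_out", "data": {"plan": [[[0.35, 0, 0], 0], [[0.35, 0, 0], 0], [[0, 0, 0.45], 0], [[0, 0, 0.4], 0], [[0.15, 0, 0.3], 0], [[0.15, 0, 0.3], 0], [[0.08, 0, 0.25], 0], [[0.07, 0, 0.25], 0], [[0.04, 0, 0.25], 0], [[0.04, 0, 0.2], 0], [[0, 0, 0.1], 0], [[0, 0, 0], 0]]}}

```text
time_s: 20.65
ee_pos: [0.5037, -0.0509, 0.2564]
tool_rot: [180.0, -0.1, 170.0]
wrist_force: [0.1, 0.2, 0.2]
grip_width: -0.0001
grasp_force: 0.0
```

Emit:
{"op": "carry_out", "data": {"plan": [[[0, 0, 0.05], 0], [[0, 0, 0.05], 0], [[0, 0, 0], 0], [[0, 0, 0], 0]]}}

```text
time_s: 20.98
ee_pos: [0.5044, -0.0511, 0.2544]
tool_rot: [-180.0, 0.1, 170.0]
wrist_force: [-0.5, 0.1, 0.6]
grip_width: 0.0
grasp_force: 0.0
```

Emit:
{"op": "carry_out", "data": {"plan": [[[0, 0, 0.05], 0], [[0, 0, 0.05], 0], [[0, 0, 0], 0], [[0, 0, 0], 0]]}}

```text
time_s: 21.32
ee_pos: [0.5044, -0.0511, 0.2521]
tool_rot: [-180.0, 0.1, 170.0]
wrist_force: [-3.1, 0.2, 8.2]
grip_width: -0.0001
grasp_force: 4.0
```

```bash
python3 - <<'E'
from h import *
s=env.get_state();print(s["ee_pos"],s["wrist_force"])
ey=np.array([.1754,.9845]);ex=np.array([.9845,-.1754]);c=np.array([.564,-.0155])
b,db=env.grab_frame("scene")
P=cloud("scene",np.ones((480,640),bool),db);L=np.c_[(P[:,:2]-c)@ex,(P[:,:2]-c)@ey,P[:,2]]
m=(L[:,2]>.068)&(L[:,2]<.165)&(L[:,0]<-.033)&(L[:,0]>-.09)&(L[:,1]>.0)&(L[:,1]<.075);q=L[m];print("bar",len(q),np.median(q,0),np.percentile(q,[3,97],0))
E
```

```text
[ 0.50442432 -0.05108458  0.25214411] [-3.09272895  0.20048873  8.24862521]
bar 256 [-0.04722583  0.03085473  0.07832822] [[-0.05710576  0.00101508  0.07165845]
 [-0.04001007  0.07195795  0.16362916]]
```

Emit:
{"op": "carry_out", "data": {"plan": [[[0, 0, 0.05], 0], [[0, 0, 0.03], 0], [[0, 0, 0], 0]]}}

```text
time_s: 21.62
ee_pos: [0.5043, -0.051, 0.2518]
tool_rot: [-180.0, 0.2, 170.0]
wrist_force: [-7.7, 1.3, 18.6]
grip_width: -0.0001
grasp_force: 9.8
```

Firm stop: the force rose with no further travel. I'll retreat straight up, then back out of view.

Emit:
{"op": "carry_out", "data": {"plan": [[[0, 0, -0.2], 0], [[0, 0, -0.5], 0], [[0, 0, -0.9], 0], [[0, 0, -1], 0], [[0, 0, -0.9], 0], [[0.7, 0, 0], 0], [[1, 0, 0], 0], [[1, 0, 0], 0], [[0.8, 0, 0], 0], [[0, 0, 0], 0]]}}

```text
time_s: 22.45
ee_pos: [0.3618, -0.0255, 0.3867]
tool_rot: [180.0, -0.2, 170.0]
wrist_force: [0.3, 0.1, -0.8]
grip_width: -0.0003
grasp_force: 0.0
```

```bash
python3 - <<'E'
from h import *
s=env.get_state();print(s["ee_pos"],s["wrist_force"],s["time_s"])
ey=np.array([.1754,.9845]);ex=np.array([.9845,-.1754]);c=np.array([.564,-.0155])
b,db=env.grab_frame("scene")
P=cloud("scene",np.ones((480,640),bool),db);L=np.c_[(P[:,:2]-c)@ex,(P[:,:2]-c)@ey,P[:,2]]
for y0,y1 in((-.075,-.03),(.0,.05),(.055,.075)):
    m=(L[:,2]>.07)&(L[:,2]<.1)&(L[:,0]<-.035)&(L[:,0]>-.07)&(L[:,1]>y0)&(L[:,1]<y1);q=L[m];print("bar",len(q),q.mean(0),np.percentile(q,[3,97],0)[:,[0,2]])
m=(L[:,2]>.084)&(L[:,2]<.1)&(abs(L[:,0])<.033)&(abs(L[:,1])<.08);q=L[m];print("ridge",q.mean(0))
cv2.imwrite("pics/g7.png",cv2.resize(b[210:370,215:495],(798,456),interpolation=2)[:,:,::-1])
E
```

```text
[ 0.36175994 -0.02547866  0.38671621] [ 0.34941351  0.11630532 -0.79149448] 22.45
bar 119 [-0.04868037 -0.05044348  0.07738855] [[-0.05668687  0.07153396]
 [-0.0428329   0.08218584]]
bar 155 [-0.04896806  0.02484073  0.07722249] [[-0.05689506  0.07151754]
 [-0.04267924  0.08278951]]
bar 50 [-0.04938938  0.06503008  0.07653709] [[-0.05652545  0.07203014]
 [-0.04459627  0.0815461 ]]
ridge [0.00043348 0.02316976 0.09144399]
```

View pics/g7.png

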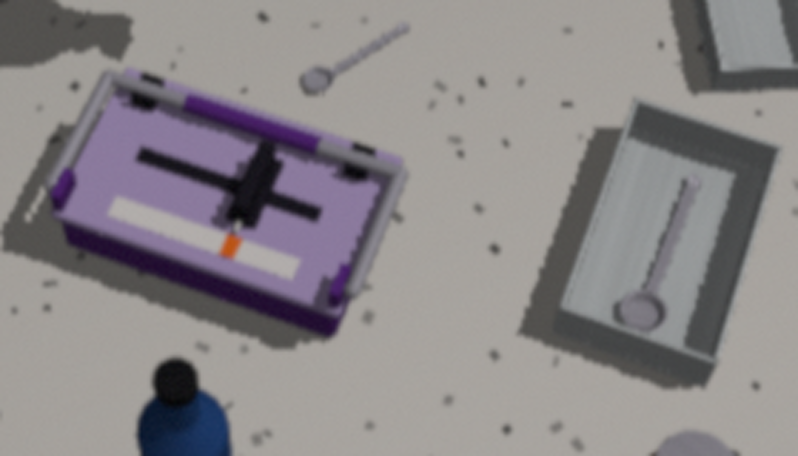

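The bar lies in both cradles at (148,90) and (358,160), and the pointer at (237,226) is on the orange band at (231,246). The spoon lies flat in the container from (692,182) to (640,308).

```bash
python3 -c "
from h import *
print(env.hand_in())"
```

```text
the job is handed in; nothing more can be done
None
```

The job is handed in: the spoon lies flat in the container, the vent pointer stands within the orange band, and the carry handle is pressed down into its catch, all done in the order asked in about 22.5 s.

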